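# Push the nut jig home in the curing cabinet

## Task

Pick up the red-handled maple push block and use it, not the gripper, to slide the aluminium nut jig along the feed tray, through the orange sprung flap of the curing cabinet and on until it is pressed firmly home against the hidden rubber-faced back stop, holding that pressure for a moment but never forcing it. Then draw the push block out so that the flap swings shut behind the jig, and lay the push block gently down on the bench. Leave the other tools where they lie.

Things in the scene. Friction and masses are not known exactly. Their poses are not given: they have to be found in the camera images.
- cabinet: White UV curing cabinet fixed on the bench: housing 280 deep x 200 wide x 200 high, lamp head on top to 250. Origin on the bench under the flap slot; x: level feed direction into the housing. Inside, hidden, is a rubber-faced back stop set anew each time, its face 155 to 205 behind the flap: feel for it. Its firm rubber gives only a little and springs back slowly.
- slot (a point): Middle of the feed slot, on the feed floor (30 above the bench), in the plane of the orange flap. x axis: feed direction, into the cabinet; y across; z up. Slot 66 wide, 61 high. Firmly home means a push of 10 to 15 N on the jig against the stop, kept for half a second (under 7 N does not count); above 24 N on the jig, bumps included, is forcing it.
- tray_end (a point): Outer end of the steel feed tray, on its floor, mid-width, 175 in front of the slot (-x); axes as the slot's. The tray is 78 wide, its floor 30 above the bench, level with the floor inside. Two guide rails, 56 apart inside and 9 high, run from here through the slot into the cabinet. Flap and sliding friction together resist with up to about 6 N on the way.
- flap (a joint): Orange flap, 60 wide x 55 high x 3 thick, hung from a pin at the top of the slot (58 above the feed floor), sprung shut. Radians: 0 shut (hanging upright), growing as its lower edge swings into the cabinet; about 1.0 while the jig passes under it. It can shut only once the jig's back face is more than 50 behind the slot plane and the push block is out.
- plunger (a joint): The lamp's red presence plunger in the rubber face of the back stop, hidden in the cabinet. Metres pushed in: 0 free, standing 6 mm proud; 0.006 flush, when the jig's front face lies against the rubber. It reads no more when the rubber is pressed. Its spring (under 0.5 N) is too weak to push the jig back.
- jig_center (a point): Aluminium nut jig, a flat-ended block 90 long x 50 wide x 30 high, about 0.3 kg, a white bone nut clamped in its recessed top; it starts on the feed tray between the rails, outside the flap. This point is its centre, 15 above its underside. x axis: its long way, pointing in the feed direction; z up.
- push_handle (a point): Maple push block, 0.2 kg, standing on its sole on the bench: a bar 240 long x 26 wide x 22 high with a red upright handle at its rear, 66 long x 24 wide, top 66 above the sole. This point: middle of the handle, 46 above the sole, to be gripped across its 24 width. x axis: along the bar to its nose; z up. The flat nose is 205 ahead of this point, the rear end 35 behind it.
- push_nose (a point): Middle of the flat nose face of the push block, 26 wide x 22 high, 11 above the sole; axes as the handle's.
- fretfile: Fret file with dark wooden handle, 225 long x 19 wide x 19 high, lying on the bench; not to be disturbed.
- rocker: Brass fret rocker with red handle, 138 long x 38 wide x 18 high, lying on the bench; not to be disturbed.
- sandblock: Black ebony sanding block, 100 x 42 x 28 high, lying on the bench; not to be disturbed.
- nutblank: White bone nut blank, 55 x 12 x 9, lying on the bench; not to be disturbed.
Things that resemble listed ones, but are neither listed nor needed, are in the scene too. Of the things that look like the part that bears push_handle, the larger one is meant.

How it is judged:
On the way, in this order (a step that is already met when the one before it is completed fails the run):
1. the jig is pushed by the push block wholly through the flap (its back face more than 52 mm behind it) (x of jig_center in the frame of slot above 0.097 m and contact force between pushblock and jig above 0.2 N), for 0.02 s.
2. the push block presses the jig with at least 7 N against the back stop for 0.3 s, the plunger flush (value of joint plunger above 0.005 m and contact force between pushblock and jig above 7 N), for 0.3 s.
At the end, for the whole second after the job is handed in: The jig lies flat on the feed floor behind the flap, its front within 3 mm of the back stop (plunger in by more than 3 mm); the flap is shut (under 0.06 rad); the push block lies at rest on the bench, on its sole or its side, not on the tray (value of joint plunger above 0.003 m and value of joint flap below 0.06 rad and angle between jig_center's own z axis and vertical below 0.08 rad and linear speed of each of jig, pushblock below 0.01 m/s and height (world z) of push_nose below 0.02 m and height (world z) of push_handle below 0.056 m); the robot touches nothing.
It fails at once if the push block presses on the jig with more than 24 N (contact force between pushblock and jig above 24 N).
It fails at once if the gripper or arm handles the jig (contact force between any of the fingers, the arm and jig above 0.5 N).
It fails at once if a bystander tool is shifted by more than 20 mm (distance of any of fretfile, rocker, sandblock, nutblank from where it was at the start of the episode above 0.02 m).
It fails at once if the push block is let go to drop (moving at over 0.6 m/s out of the fingers) (contact force between the fingers and pushblock below 0.1 N and linear speed of pushblock above 0.6 m/s).
It also fails if it takes over 72 s, if anything falls off the work surface, if the arm or the gripper's body presses on something with over 40 N, if the wrist force passes 120 N, or if a joint passes its speed limit or range.

## Robot

A 6-joint arm with a two-finger parallel gripper is mounted at the origin on the work surface. World frame = base frame: x ahead of the robot, y to its left, z up, the work surface at z = 0. Lengths are in m, angles in rad, forces in N, time in s.
With the tool pointing down it reaches from about 0.35 to 0.925 m from the base axis. Payload 6.4 kg.
Tool frame: the origin (TCP) lies midway between the tips of the shut fingers; the grasp point (between the pads) lies 19 mm behind it (grip_point_offset is the distance from the TCP to the grasp point, in m); x points along the fingers, y is the direction in which the jaws open and shut, and the axes are right-handed (so a half turn about x gives the same grasp; the last joint's range is limited). The gripper opens to 94 mm and grips with 3 to 60 N. Pads are 16 mm wide; open, the fingers measure 119 mm over their backs; the gripper's body (75 mm by 177 mm) begins 78 mm behind the grasp point.
Start: joints at [1.084, 0.245, 1.558, -0, 1.339, -0.174], TCP at [0.2, 0.618, 0.205] pointing down, gripper open.
Joint ranges: [-3.13, 3.13], [-1.02, 2.26], [0.13, 2.54], [-0.95, 4.09], [0.21, 2.88], [-2.74, 2.74]. Speed limits (rad/s): [2.57, 2.57, 3.14, 3.14, 3.14, 3.14].

## Interface

Orientations are given as a rotation vector (axis times angle).
In Python, from bench import sense, capture, hand_in, grip_point_offset gives the robot as it stands.
- The arm moves only by the tool move_arm, never from a script. Its argument "rows" is a list of rows, each an object of numbers: "tx", "ty", "tz": the shift along the world's x, y, z in mm; "wx", "wy", "wz": the turn, a rotation vector about the world's x, y, z in rad. A call has 1 to 12 rows; each row is the pose to reach, as a shift and turn from the pose commanded when the call began; what a row does not reach only later rows make up. A row lasts 1/12 s, in which the tool goes at most 41.7 mm and 7.16 degrees, less where a joint would pass 70% of its speed; a pose out of reach is approached as far as the arm can. A call with a gripper value outside its range is refused whole. "claw" is the finger opening in mm, from 0 to 94, set as the call begins (left out, the last holds). The fingers move at their own pace and stop on an object; "force" is the grip in N (left out, the last holds). Time passes only in rows, so rows that repeat a pose let the fingers close. It gives the time, the measured TCP pose, the force and the opening at its end, in the units of the state.
- sense(): the state, without advancing time (a new reading comes with each control period).
- capture(name): name is "scene" or "top"; returns a dict with "img" (480x640x3 uint8, red, green, blue), "fx", "fy", "cx", "cy" (pixels), "position" and "rotation" of the camera in the world. Camera axes: x right, y down, z forward; pixel columns grow to the right and rows downward; lengths in m; the calibration is good to about 2 mm. A picture is of the moment at which its call begins. There is no depth.
- hand_in(): hands the job in, once; it reports no verdict.
The state is a dict: "clock": time; "joints": joint angles; "joint_velocities": joint speeds; "effort": joint torques, N m; "ee_pos": TCP position; "ee_rot": TCP orientation; "force": force on the tool from outside, world axes, zero at the start; "wrist_torque": the same for the moment, N m; "grip_width": finger opening in m.
Only numpy, scipy, OpenCV 4.12 (cv2) and the standard library are available. Lean on these libraries where they do the work, as an engineer would, in place of code of your own. Each camera call takes 0.05 s, during which the arm holds its last target. There are 200 camera calls.

## Working session

There is one attempt and no reset: what is moved stays moved. The work goes in short steps, Python scripts to look and compute and a tool call to move; the robot and the scene stay as the last step left them, time stands still between calls to the robot, and variables do not carry over. Pictures are saved under pics/ and viewed, about 8 in all and at most 12, crops included, and the job is handed in when it is done.

Besides the shell and the picture viewer there is one more tool, called after "Call:" by a JSON object that holds its "name" and its "arguments". move_arm: Moves the arm, as the interface text tells. Its arguments: {"type":"object","properties":{"rows":{"type":"array","items":{"type":"object","properties":{"tx":{"type":"number"},"ty":{"type":"number"},"tz":{"type":"number"},"wx":{"type":"number"},"wy":{"type":"number"},"wz":{"type":"number"}}}},"claw":{"type":"number"},"force":{"type":"number"}},"required":["rows"]}

```bash
mkdir -p pics
cat > h.py <<'E'
import numpy as np, cv2
from bench import sense, capture, hand_in, grip_point_offset
def ray(c,u,v):
    d=np.array([(u-c["cx"])/c["fx"],(v-c["cy"])/c["fy"],1.0]); return np.array(c["position"]),np.array(c["rotation"])@d
def onz(c,u,v,z):
    p,d=ray(c,u,v); return p+d*(z-p[2])/d[2]
def proj(c,P):
    q=np.array(c["rotation"]).T@(np.array(P)-c["position"]); return q[0]/q[2]*c["fx"]+c["cx"],q[1]/q[2]*c["fy"]+c["cy"]
def save(c,n): cv2.imwrite(f"pics/{n}.png",cv2.cvtColor(c["img"],cv2.COLOR_RGB2BGR))
E
python3 - <<'E'
from h import *
import pickle
for n in("scene","top"):
    c=capture(n); save(c,n+"0"); pickle.dump(c,open(n+"0.pkl","wb"))
    print(n,c["fx"],c["cx"],c["cy"],np.round(c["position"],3),np.round(c["rotation"],3).tolist())
print(sense(), grip_point_offset)
E
```

```text
scene 456.9182655185545 318.2876648896727 241.15521751948128 [1.143 0.228 0.735] [-1.426, -2.133, 0.869]
top 539.6265695316457 322.80839260340656 235.84084225275646 [0.333 0.005 1.129] [-1.987, 2.236, -0.233]
{'clock': 0.1, 'joints': array([ 1.08390772e+00,  2.45755108e-01,  1.55887702e+00, -3.00690589e-05,
        1.33869778e+00, -1.74114078e-01]), 'joint_velocities': array([ 0.00170419, -0.00124256, -0.00465171, -0.00122249,  0.00014804,
        0.00126037]), 'effort': array([ 4.57332981e-04, -4.16916740e+01, -3.15525734e+01,  6.86053536e-02,
        3.10014712e-02, -7.20663934e-05]), 'ee_pos': array([0.19975972, 0.61797695, 0.20445671]), 'ee_rot': array([ 0.2441816 ,  1.55735906, -0.24678658]), 'force': array([0.3122972 , 1.07761004, 0.16690774]), 'wrist_torque': array([-0.02036491,  0.00338905,  0.05314264]), 'grip_width': 0.09410095184336356} 0.0188
```

View pics/top0.png

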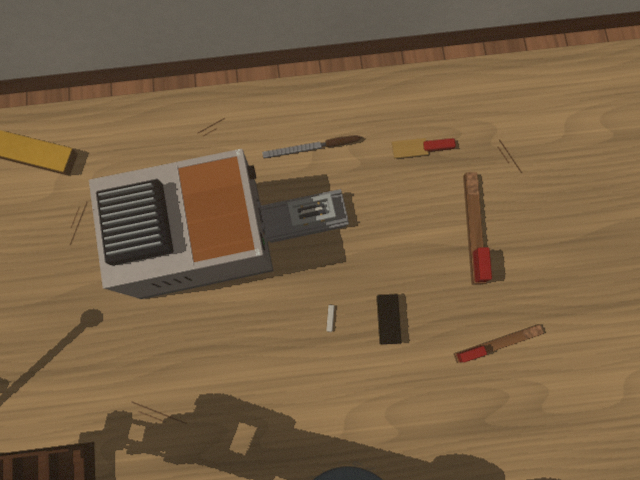

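View pics/scene0.png

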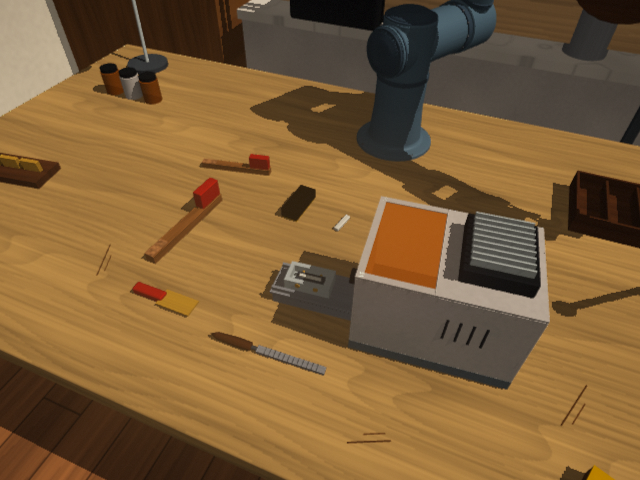

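```bash
sed -i 's/np.array(c\["rotation"\])/cv2.Rodrigues(np.array(c["rotation"]))[0]/g' h.py
python3 - <<'E'
from h import *
import pickle
c=pickle.load(open("top0.pkl","rb")); s=pickle.load(open("scene0.pkl","rb"))
for k,n in((c,"top"),(s,"scene")):
    hsv=cv2.cvtColor(k["img"],cv2.COLOR_RGB2HSV); m=(((hsv[...,0]<6)|(hsv[...,0]>174))&(hsv[...,1]>190)&(hsv[...,2]>90)).astype(np.uint8)
    for q in cv2.findContours(m,0,2)[0]:
        if cv2.contourArea(q)>60:
            print(n,cv2.contourArea(q),np.round(cv2.boxPoints(cv2.minAreaRect(q)),1).tolist())
for p in [(345,470),(473,174),(483,264)]: print(p,np.round(onz(c,*p,0.022),3))
i=c["img"][:, :, ::-1]
a=cv2.resize(i[160:295,225:355],None,fx=4,fy=4,interpolation=2)   # 520x540
b=cv2.resize(i[165:290,450:510],None,fx=4,fy=4,interpolation=2)   # 240x500
o=np.zeros((540,760,3),np.uint8); o[:540,:520]=a; o[:500,520:760]=b
cv2.imwrite("pics/crop1.png",o)
E
```

```text
scene 235.0 [[132.3000030517578, 288.70001220703125], [135.5, 280.3999938964844], [165.39999389648438, 291.8999938964844], [162.1999969482422, 300.20001220703125]]
scene 364.0 [[191.1999969482422, 193.39999389648438], [212.0, 175.39999389648438], [224.0, 189.3000030517578], [203.1999969482422, 207.3000030517578]]
scene 67.0 [[249.0, 157.0], [253.3000030517578, 148.8000030517578], [272.29998779296875, 158.8000030517578], [268.0, 167.0]]
(345, 470) [ 0.106 -0.008  0.022]
(473, 174) [ 0.664 -0.356  0.022]
(483, 264) [ 0.469 -0.342  0.022]
```

View pics/crop1.png

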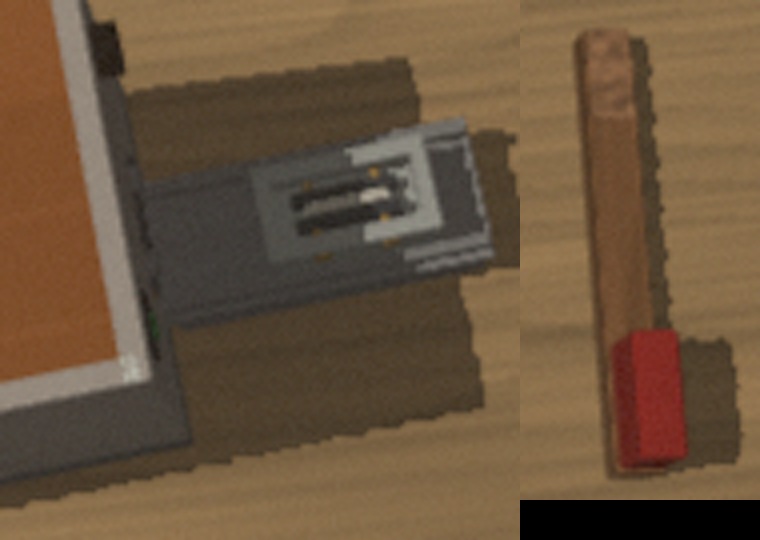

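Run:
```python
from h import *
import pickle
c=pickle.load(open("top0.pkl","rb")); s=pickle.load(open("scene0.pkl","rb"))
L=lambda x,y:(225+x/4,160+y/4); R=lambda x,y:(450+(x-520)/4,165+y/4)
H=np.array([onz(c,*R(*p),.066) for p in((625,332),(678,330),(687,460),(632,465))]); hc=H.mean(0)
print("handle",hc,"L,W",np.linalg.norm(H[0]-H[3]),np.linalg.norm(H[1]-H[2]),np.linalg.norm(H[0]-H[1]),np.linalg.norm(H[3]-H[2]))
N=onz(c,*R(607,30),.022); d=(N-hc)[:2]; print("nose",N,"dist",np.linalg.norm(d),"yaw",np.degrees(np.arctan2(d[1],d[0])))
print("rear",onz(c,*R(640,472),.022))
T=np.array([onz(c,*L(*p),.039) for p in((465,118),(493,252),(180,327),(147,185))])
print("tray",T, "w",np.linalg.norm(T[0]-T[1]),np.linalg.norm(T[2]-T[3]))
J=np.array([onz(c,*L(*p),.06) for p in((253,170),(428,130),(443,225),(268,262))])
print("jig",J.mean(0),np.linalg.norm(J[0]-J[1]),np.linalg.norm(J[1]-J[2]))
for nm,a,b in(("edge top",T[0],T[3]),("edge bot",T[1],T[2]),("jigA",J[1],J[0]),("jigB",J[2],J[3])):
    e=b-a; print(nm,np.degrees(np.arctan2(e[1],e[0])))
# cabinet top front edge z=.2 : crop (55,0)->(150,378)
A=onz(c,*L(70,0),.2);B=onz(c,*L(150,378),.2); e=A-B; print("cab front edge",A,B,np.degrees(np.arctan2(e[1],e[0]))+90)
print("cross-check scene px handle top",proj(s,hc),"nose",proj(s,N),"tray end",proj(s,T[:2].mean(0)))
```

```text
handle [ 0.46329244 -0.33003614  0.066     ] L,W 0.0669091924198822 0.06543918941525784 0.026608568678522643 0.02744388330405403
nose [ 0.66802464 -0.35362575  0.022     ] dist 0.2060867376805584 yaw -6.572737219926793
rear [ 0.43081013 -0.32898436  0.022     ]
tray [[ 0.65820988 -0.06913618  0.039     ]
 [ 0.58463129 -0.07458281  0.039     ]
 [ 0.56419213  0.09061504  0.039     ]
 [ 0.64158629  0.10042606  0.039     ]] w 0.07377991638498095 0.07801353523923905
jig [ 0.61746276 -0.0031031   0.06      ] 0.09238672885583643 0.05099174250253431
edge top 95.59928936384306
edge bot 97.0530951509796
jigA 96.60606544448831
jigB 95.52600603754425
cab front edge [0.68663552 0.11299084 0.2       ] [0.50894874 0.09326036 0.2       ] 96.3362115164774
cross-check scene px handle top (np.float64(204.93716160578148), np.float64(185.32185405071436)) nose (np.float64(146.61007722897682), np.float64(254.6467304061476)) tray end (np.float64(275.53394897857265), np.float64(272.99545177337444))
```

Run:
```python
from h import *
import pickle
s=sense(); R=cv2.Rodrigues(s["ee_rot"])[0]; print(R.round(3)); p=np.degrees(np.arctan2(R[1,1],R[0,1])); print("psi",p,"q1",np.degrees(s["joints"][0]),"q6",np.degrees(s["joints"][5]))
c=pickle.load(open("top0.pkl","rb"))
for p in((392,148),(455,145),(410,156),(363,140),(389,295),(377,343),(331,318)): print(p,onz(c,*p,.01).round(3))
```

```text
[[-0.001  0.308  0.951]
 [-0.002  0.951 -0.308]
 [-1.    -0.002 -0.   ]]
psi 72.07975095279951 q1 62.10333802102719 q6 -9.97600181037152
(392, 148) [ 0.748 -0.194  0.01 ]
(455, 145) [ 0.739 -0.332  0.01 ]
(410, 156) [ 0.725 -0.23   0.01 ]
(363, 140) [ 0.774 -0.133  0.01 ]
(389, 295) [ 0.429 -0.141  0.01 ]
(377, 343) [ 0.336 -0.103  0.01 ]
(331, 318) [ 0.397 -0.016  0.01 ]
```

Call:
{"name": "move_arm", "arguments": {"rows": [{"tx": 8, "ty": -16, "tz": 15, "wz": -0.06}, {"tx": 20, "ty": -45, "tz": 35, "wz": -0.16}, {"tx": 35, "ty": -80, "tz": 55, "wz": -0.28}, {"tx": 50, "ty": -115, "tz": 75, "wz": -0.4}, {"tx": 65, "ty": -150, "tz": 90, "wz": -0.52}, {"tx": 80, "ty": -185, "tz": 95, "wz": -0.64}, {"tx": 95, "ty": -220, "tz": 95, "wz": -0.76}, {"tx": 110, "ty": -255, "tz": 95, "wz": -0.88}, {"tx": 125, "ty": -290, "tz": 95, "wz": -1.0}, {"tx": 140, "ty": -325, "tz": 95, "wz": -1.12}, {"tx": 152, "ty": -350, "tz": 95, "wz": -1.22}, {"tx": 160, "ty": -368, "tz": 95, "wz": -1.3}]}}

```text
schema error: expected keys tx, ty, tz, wx, wy, wz
```

Call:
{"name": "move_arm", "arguments": {"rows": [{"tx": 8, "ty": -16, "tz": 15, "wx": 0, "wy": 0, "wz": -0.06}, {"tx": 20, "ty": -45, "tz": 35, "wx": 0, "wy": 0, "wz": -0.16}, {"tx": 35, "ty": -80, "tz": 55, "wx": 0, "wy": 0, "wz": -0.28}, {"tx": 50, "ty": -115, "tz": 75, "wx": 0, "wy": 0, "wz": -0.4}, {"tx": 65, "ty": -150, "tz": 90, "wx": 0, "wy": 0, "wz": -0.52}, {"tx": 80, "ty": -185, "tz": 95, "wx": 0, "wy": 0, "wz": -0.64}, {"tx": 95, "ty": -220, "tz": 95, "wx": 0, "wy": 0, "wz": -0.76}, {"tx": 110, "ty": -255, "tz": 95, "wx": 0, "wy": 0, "wz": -0.88}, {"tx": 125, "ty": -290, "tz": 95, "wx": 0, "wy": 0, "wz": -1.0}, {"tx": 140, "ty": -325, "tz": 95, "wx": 0, "wy": 0, "wz": -1.12}, {"tx": 152, "ty": -350, "tz": 95, "wx": 0, "wy": 0, "wz": -1.22}, {"tx": 160, "ty": -368, "tz": 95, "wx": 0, "wy": 0, "wz": -1.3}], "claw": 70}}

```text
clock: 1.1
ee_pos: [0.3605, 0.2482, 0.3002]
ee_rot: [1.245, 1.185, -1.245]
force: [0.2, 0.6, 0.9]
grip_width: 0.07
```

Call:
{"name": "move_arm", "arguments": {"rows": [{"tx": 10, "ty": -25, "tz": 0, "wx": 0, "wy": 0, "wz": -0.07}, {"tx": 20, "ty": -60, "tz": 0, "wx": 0, "wy": 0, "wz": -0.18}, {"tx": 30, "ty": -98, "tz": 0, "wx": 0, "wy": 0, "wz": -0.3}, {"tx": 40, "ty": -136, "tz": 0, "wx": 0, "wy": 0, "wz": -0.42}, {"tx": 48, "ty": -174, "tz": 0, "wx": 0, "wy": 0, "wz": -0.54}, {"tx": 56, "ty": -212, "tz": 0, "wx": 0, "wy": 0, "wz": -0.66}, {"tx": 64, "ty": -250, "tz": -10, "wx": 0, "wy": 0, "wz": -0.78}, {"tx": 70, "ty": -288, "tz": -20, "wx": 0, "wy": 0, "wz": -0.9}, {"tx": 76, "ty": -326, "tz": -30, "wx": 0, "wy": 0, "wz": -1.02}, {"tx": 82, "ty": -364, "tz": -40, "wx": 0, "wy": 0, "wz": -1.14}, {"tx": 86, "ty": -402, "tz": -50, "wx": 0, "wy": 0, "wz": -1.26}, {"tx": 90, "ty": -440, "tz": -60, "wx": 0, "wy": 0, "wz": -1.38}]}}

```text
clock: 2.1
ee_pos: [0.4496, -0.1914, 0.2396]
ee_rot: [2.148, 0.153, -2.148]
force: [0.8, -0.9, 1.1]
grip_width: 0.0699
```

Call:
{"name": "move_arm", "arguments": {"rows": [{"tx": 3, "ty": -35, "tz": -10, "wx": 0, "wy": 0, "wz": -0.1}, {"tx": 6, "ty": -70, "tz": -25, "wx": 0, "wy": 0, "wz": -0.2}, {"tx": 9, "ty": -100, "tz": -40, "wx": 0, "wy": 0, "wz": -0.264}, {"tx": 11, "ty": -125, "tz": -60, "wx": 0, "wy": 0, "wz": -0.264}, {"tx": 12.5, "ty": -140, "tz": -80, "wx": 0, "wy": 0, "wz": -0.264}, {"tx": 12.5, "ty": -140, "tz": -100, "wx": 0, "wy": 0, "wz": -0.264}, {"tx": 12.5, "ty": -140, "tz": -100, "wx": 0, "wy": 0, "wz": -0.264}]}}

```text
clock: 2.68
ee_pos: [0.46, -0.328, 0.1353]
ee_rot: [-2.151, 0.119, 2.166]
force: [-0.8, 0.5, -1.2]
grip_width: 0.0702
```

Run:
```python
from h import *
s=sense(); R=cv2.Rodrigues(s["ee_rot"])[0]; print(s["ee_pos"],"psi",np.degrees(np.arctan2(R[1,1],R[0,1])),R[:,0],np.degrees(s["joints"]).round(1))
c=capture("scene"); save(c,"pre"); i=c["img"][80:320,60:380][:,:,::-1]; cv2.imwrite("pics/precrop.png",cv2.resize(i,None,fx=2.4,fy=2.4))
```

```text
[ 0.45996575 -0.32802069  0.13533268] psi -96.68798525219623 [-0.00636341  0.00681334 -0.99995654] [-47.    7.3 104.7  -0.   68.5  49.7]
```

View pics/precrop.png

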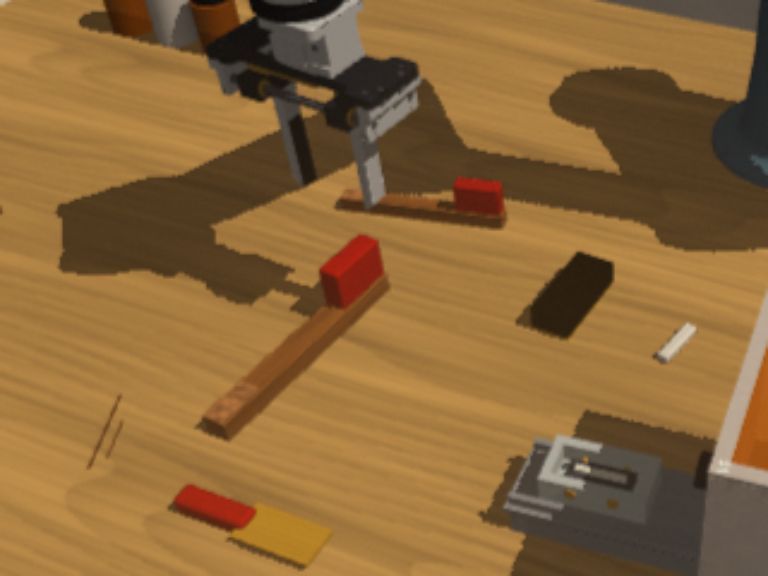

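Call:
{"name": "move_arm", "arguments": {"rows": [{"tx": 3, "ty": -2, "tz": -20, "wx": 0, "wy": 0, "wz": 0}, {"tx": 3, "ty": -2, "tz": -45, "wx": 0, "wy": 0, "wz": 0}, {"tx": 3, "ty": -2, "tz": -70, "wx": 0, "wy": 0, "wz": 0}, {"tx": 3, "ty": -2, "tz": -85, "wx": 0, "wy": 0, "wz": 0}, {"tx": 3, "ty": -2, "tz": -95, "wx": 0, "wy": 0, "wz": 0}, {"tx": 3, "ty": -2, "tz": -100, "wx": 0, "wy": 0, "wz": 0}, {"tx": 3, "ty": -2, "tz": -100, "wx": 0, "wy": 0, "wz": 0}, {"tx": 3, "ty": -2, "tz": -100, "wx": 0, "wy": 0, "wz": 0}]}}

```text
clock: 3.4
ee_pos: [0.4663, -0.332, 0.0418]
ee_rot: [-2.165, 0.126, 2.161]
force: [0.4, -0.8, 0.9]
grip_width: 0.0699
```

Call:
{"name": "move_arm", "arguments": {"rows": [{"tx": -2, "ty": 1, "tz": -8, "wx": 0, "wy": 0, "wz": 0}, {"tx": -2, "ty": 1, "tz": -14, "wx": 0, "wy": 0, "wz": 0}, {"tx": -2, "ty": 1, "tz": -14, "wx": 0, "wy": 0, "wz": 0}]}}

```text
clock: 3.65
ee_pos: [0.4629, -0.3299, 0.0254]
ee_rot: [-2.16, 0.123, 2.163]
force: [-0.7, 0.6, -0.8]
grip_width: 0.0702
```

Call:
{"name": "move_arm", "arguments": {"rows": [{"tx": 0, "ty": 0, "tz": 0, "wx": 0, "wy": 0, "wz": 0}, {"tx": 0, "ty": 0, "tz": 0, "wx": 0, "wy": 0, "wz": 0}, {"tx": 0, "ty": 0, "tz": 0, "wx": 0, "wy": 0, "wz": 0}, {"tx": 0, "ty": 0, "tz": 0, "wx": 0, "wy": 0, "wz": 0}, {"tx": 0, "ty": 0, "tz": 0, "wx": 0, "wy": 0, "wz": 0}, {"tx": 0, "ty": 0, "tz": 0, "wx": 0, "wy": 0, "wz": 0}, {"tx": 0, "ty": 0, "tz": 0, "wx": 0, "wy": 0, "wz": 0}, {"tx": 0, "ty": 0, "tz": 0, "wx": 0, "wy": 0, "wz": 0}, {"tx": 0, "ty": 0, "tz": 0, "wx": 0, "wy": 0, "wz": 0}], "claw": 15, "force": 55}}

```text
clock: 4.4
ee_pos: [0.4635, -0.3306, 0.0265]
ee_rot: [-2.162, 0.125, 2.162]
force: [0.1, 0.4, 0.1]
grip_width: 0.0236
```

Run:
```python
from h import *
s=sense(); R=cv2.Rodrigues(s["ee_rot"])[0]; print(s["ee_pos"],"psi",np.degrees(np.arctan2(R[1,1],R[0,1])),R[:,0],s["force"],s["wrist_torque"],s["grip_width"])
```

```text
[ 0.46353939 -0.3306048   0.02652665] psi -96.60616979892558 [ 8.74168268e-05 -1.05626236e-04 -9.99999991e-01] [0.06149196 0.35849099 0.06179717] [-0.07625721  0.18187104 -0.0523746 ] 0.023640560350400856
```

Call:
{"name": "move_arm", "arguments": {"rows": [{"tx": 0, "ty": 0, "tz": 3, "wx": 0, "wy": 0, "wz": 0}, {"tx": 0, "ty": 0, "tz": 8, "wx": 0, "wy": 0, "wz": 0}, {"tx": 0, "ty": 0, "tz": 16, "wx": 0, "wy": 0, "wz": 0}, {"tx": 0, "ty": 0, "tz": 26, "wx": 0, "wy": 0, "wz": 0}, {"tx": 0, "ty": 0, "tz": 36, "wx": 0, "wy": 0, "wz": 0}, {"tx": 0, "ty": 0, "tz": 46, "wx": 0, "wy": 0, "wz": 0}, {"tx": 0, "ty": 0, "tz": 54, "wx": 0, "wy": 0, "wz": 0}, {"tx": 0, "ty": 0, "tz": 58, "wx": 0, "wy": 0, "wz": 0}, {"tx": 0, "ty": 0, "tz": 60, "wx": 0, "wy": 0, "wz": 0}, {"tx": 0, "ty": 0, "tz": 60, "wx": 0, "wy": 0, "wz": 0}]}}

```text
clock: 5.23
ee_pos: [0.4637, -0.3307, 0.087]
ee_rot: [-2.163, 0.125, 2.162]
force: [-0.5, -0.3, -2.1]
grip_width: 0.0235
```

Call:
{"name": "move_arm", "arguments": {"rows": [{"tx": 3, "ty": 0, "tz": 0, "wx": 0, "wy": 0, "wz": 0.03}, {"tx": 9, "ty": 1, "tz": 0, "wx": 0, "wy": 0, "wz": 0.09}, {"tx": 18, "ty": 2, "tz": 0, "wx": 0, "wy": 0, "wz": 0.18}, {"tx": 28, "ty": 3, "tz": 0, "wx": 0, "wy": 0, "wz": 0.28}, {"tx": 38, "ty": 4, "tz": 0, "wx": 0, "wy": 0, "wz": 0.38}, {"tx": 48, "ty": 5, "tz": 0, "wx": 0, "wy": 0, "wz": 0.48}, {"tx": 58, "ty": 6, "tz": 0, "wx": 0, "wy": 0, "wz": 0.58}, {"tx": 68, "ty": 7, "tz": 0, "wx": 0, "wy": 0, "wz": 0.68}, {"tx": 78, "ty": 8, "tz": 0, "wx": 0, "wy": 0, "wz": 0.78}, {"tx": 88, "ty": 9, "tz": 0, "wx": 0, "wy": 0, "wz": 0.88}, {"tx": 98, "ty": 10, "tz": 0, "wx": 0, "wy": 0, "wz": 0.98}, {"tx": 108, "ty": 11, "tz": 0, "wx": 0, "wy": 0, "wz": 1.08}]}}

```text
clock: 6.23
ee_pos: [0.5715, -0.3191, 0.0854]
ee_rot: [1.636, 0.864, -1.638]
force: [0.6, 0.1, -1.8]
grip_width: 0.0239
```

Call:
{"name": "move_arm", "arguments": {"rows": [{"tx": 10, "ty": 1, "tz": 0, "wx": 0, "wy": 0, "wz": 0.1}, {"tx": 20, "ty": 2, "tz": 0, "wx": 0, "wy": 0, "wz": 0.2}, {"tx": 30, "ty": 4, "tz": 0, "wx": 0, "wy": 0, "wz": 0.3}, {"tx": 40, "ty": 5, "tz": 0, "wx": 0, "wy": 0, "wz": 0.4}, {"tx": 50, "ty": 6, "tz": 0, "wx": 0, "wy": 0, "wz": 0.5}, {"tx": 58, "ty": 7, "tz": 0, "wx": 0, "wy": 0, "wz": 0.58}, {"tx": 66, "ty": 8, "tz": 0, "wx": 0, "wy": 0, "wz": 0.65}, {"tx": 72, "ty": 9, "tz": 0, "wx": 0, "wy": 0, "wz": 0.69}, {"tx": 76, "ty": 10, "tz": 0, "wx": 0, "wy": 0, "wz": 0.71}, {"tx": 77, "ty": 10, "tz": 0, "wx": 0, "wy": 0, "wz": 0.716}, {"tx": 77, "ty": 10, "tz": 0, "wx": 0, "wy": 0, "wz": 0.716}, {"tx": 77, "ty": 10, "tz": 0, "wx": 0, "wy": 0, "wz": 0.716}]}}

```text
clock: 7.23
ee_pos: [0.6481, -0.3095, 0.0861]
ee_rot: [1.128, 1.26, -1.129]
force: [0.5, -0.1, -2.2]
grip_width: 0.0238
```

Run:
```python
from h import *
import pickle
s=sense(); R=cv2.Rodrigues(s["ee_rot"])[0]; print(s["ee_pos"],"psi",np.degrees(np.arctan2(R[1,1],R[0,1])),R[:,0],s["force"],s["wrist_torque"],s["grip_width"])
a=capture("top"); b=capture("scene"); pickle.dump((a,b),open("hold.pkl","wb"))
A=cv2.resize(a["img"][140:290,250:530],None,fx=2.8,fy=2.0) if 0 else cv2.resize(a["img"][150:280,260:520],None,fx=3,fy=3)
cv2.imwrite("pics/holdtop.png",A[:,:,::-1]); cv2.imwrite("pics/holdsc.png",cv2.resize(b["img"][130:350,60:360],None,fx=2.6,fy=2.6)[:,:,::-1])
```

```text
[ 0.64813785 -0.30948518  0.08605262] psi 6.2654123122968475 [-6.59068764e-04  3.15688511e-04 -9.99999733e-01] [ 0.54168359 -0.07440763 -2.23343607] [-0.21386266  0.1106235   0.03214375] 0.023768391922848235
```

View pics/holdtop.png

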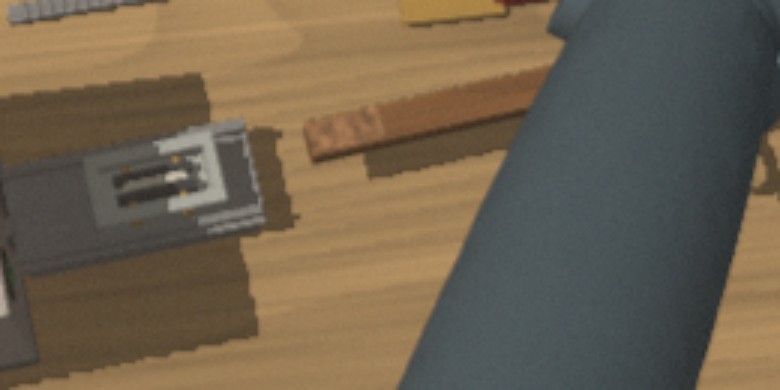

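View pics/holdsc.png

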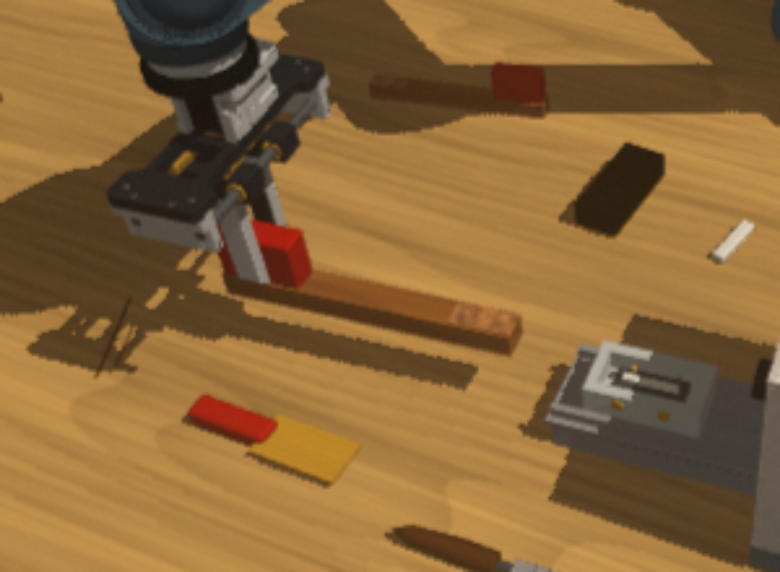

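Run:
```python
from h import *
import pickle
a,b=pickle.load(open("hold.pkl","rb"))
p1,d1=ray(a,260+308/3,150+136/3); p2,d2=ray(b,60+517/2.6,130+325/2.6)
d1/=np.linalg.norm(d1); d2/=np.linalg.norm(d2)
t=np.linalg.lstsq(np.c_[d1,-d2],p2-p1,rcond=None)[0]; A=p1+d1*t[0];B=p2+d2*t[1]; print(A,B,"gap",np.linalg.norm(A-B))
g=np.radians(96.27); print("expected nose top",0.6481+.205*np.cos(g),-.3095+.205*np.sin(g),.086-.0265+.022)
# tray end & jig by triangulation of tray-end far/near corners
s0=b
for n,P,Q in(("jig back-left top",(214,125),(585,385)),("jig back-right top",(226,205),(0,0))):
    pass
for p in((245,120),(266,222)): print("tray corner z=.039",onz(a,260+p[0]/3,150+p[1]/3,.039))
for p in((211,127),(226,201),(86,160),(99,228)): print("jig top corner",onz(a,260+p[0]/3,150+p[1]/3,.06))
for n,P in(("jigctr",(0.615,-0.003,.06)),): print(n,proj(b,P),((proj(b,P)[0]-60)*2.6,(proj(b,P)[1]-130)*2.6))
```

```text
[ 0.62749969 -0.10730119  0.08429079] [ 0.62583488 -0.10282108  0.08333816] gap 0.004873449540206486
expected nose top 0.62571115883665 -0.10572625342953945 0.08149999999999999
tray corner z=.039 [ 0.6570198  -0.06987062  0.039     ]
tray corner z=.039 [ 0.58241435 -0.07517115  0.039     ]
jig top corner [ 0.64855835 -0.04460271  0.06      ]
jig top corner [ 0.59536491 -0.04845998  0.06      ]
jig top corner [0.63530753 0.04313677 0.06      ]
jig top corner [0.58677308 0.03934231 0.06      ]
jigctr (np.float64(308.39337815012277), np.float64(274.02431974668946)) (np.float64(645.8227831903192), np.float64(374.4632313413926))
```

Call:
{"name": "move_arm", "arguments": {"rows": [{"tx": 0, "ty": 0, "tz": -5, "wx": 0, "wy": 0, "wz": 0}, {"tx": 0, "ty": 0, "tz": -12, "wx": 0, "wy": 0, "wz": 0}, {"tx": 0, "ty": 0, "tz": -20, "wx": 0, "wy": 0, "wz": 0}, {"tx": 0, "ty": 0, "tz": -25, "wx": 0, "wy": 0, "wz": 0}, {"tx": -0.3, "ty": 3, "tz": -27, "wx": 0, "wy": 0, "wz": 0}, {"tx": -1.1, "ty": 10, "tz": -27, "wx": 0, "wy": 0, "wz": 0}, {"tx": -2, "ty": 18, "tz": -27, "wx": 0, "wy": 0, "wz": 0}, {"tx": -2.9, "ty": 26, "tz": -27, "wx": 0, "wy": 0, "wz": 0}, {"tx": -3.7, "ty": 33, "tz": -27, "wx": 0, "wy": 0, "wz": 0}, {"tx": -4.2, "ty": 38, "tz": -27, "wx": 0, "wy": 0, "wz": 0}, {"tx": -4.4, "ty": 40, "tz": -27, "wx": 0, "wy": 0, "wz": 0}, {"tx": -4.4, "ty": 40, "tz": -27, "wx": 0, "wy": 0, "wz": 0}]}}

```text
clock: 8.33
ee_pos: [0.6442, -0.2688, 0.0597]
ee_rot: [1.127, 1.259, -1.127]
force: [-0.2, -0.6, -1.1]
grip_width: 0.0237
```

Call:
{"name": "move_arm", "arguments": {"rows": [{"tx": -0.2, "ty": 2, "tz": 0, "wx": 0, "wy": 0, "wz": 0}, {"tx": -0.4, "ty": 4, "tz": 0, "wx": 0, "wy": 0, "wz": 0}, {"tx": -0.7, "ty": 6, "tz": 0, "wx": 0, "wy": 0, "wz": 0}, {"tx": -0.9, "ty": 8, "tz": 0, "wx": 0, "wy": 0, "wz": 0}, {"tx": -1.1, "ty": 10, "tz": 0, "wx": 0, "wy": 0, "wz": 0}, {"tx": -1.3, "ty": 12, "tz": 0, "wx": 0, "wy": 0, "wz": 0}, {"tx": -1.5, "ty": 14, "tz": 0, "wx": 0, "wy": 0, "wz": 0}, {"tx": -1.8, "ty": 16, "tz": 0, "wx": 0, "wy": 0, "wz": 0}, {"tx": -2.0, "ty": 18, "tz": 0, "wx": 0, "wy": 0, "wz": 0}, {"tx": -2.2, "ty": 20, "tz": 0, "wx": 0, "wy": 0, "wz": 0}, {"tx": -2.4, "ty": 22, "tz": 0, "wx": 0, "wy": 0, "wz": 0}, {"tx": -2.6, "ty": 24, "tz": 0, "wx": 0, "wy": 0, "wz": 0}]}}

```text
clock: 9.33
ee_pos: [0.6418, -0.246, 0.0598]
ee_rot: [1.127, 1.257, -1.128]
force: [0.1, -2.5, -2.8]
grip_width: 0.0238
```

```bash
cat > st.py <<'E'
from h import *
s=sense(); R=cv2.Rodrigues(s["ee_rot"])[0]; f=np.array([-.110,.994,0])
print("t",s["clock"],"pos",s["ee_pos"].round(4),"psi",np.degrees(np.arctan2(R[1,1],R[0,1])).round(2),"F",s["force"].round(2),"feedF",round(float(s["force"]@f),2),"feedpos mm",round(float((s["ee_pos"]-[.6481,-.3095,0])@f)*1000,2),"tq",s["wrist_torque"].round(2),"grip",s["grip_width"].round(4))
E
python3 st.py
```

```text
Traceback (most recent call last):
  File "st.py", line 3, in <module>
    print("t",s["clock"],"pos",s["ee_pos"].round(4),"psi",np.degrees(np.arctan2(R[1,1],R[0,1])).round(2),"F",s["force"].round(2),"feedF",round(float(s["force"]@f),2),"feedpos mm",round(float((s["ee_pos"]-[.6481,-.3095,0])@f)*1000,2),"tq",s["wrist_torque"].round(2),"grip",s["grip_width"].round(4))
                                                                                                                                                                                                                                                                                ^^^^^^^^^^^^^^^^^^^^^
AttributeError: 'float' object has no attribute 'round'
```

Call:
{"name": "move_arm", "arguments": {"rows": [{"tx": -0.2, "ty": 2, "tz": 0, "wx": 0, "wy": 0, "wz": 0}, {"tx": -0.5, "ty": 5, "tz": 0, "wx": 0, "wy": 0, "wz": 0}, {"tx": -0.9, "ty": 8, "tz": 0, "wx": 0, "wy": 0, "wz": 0}, {"tx": -1.2, "ty": 11, "tz": 0, "wx": 0, "wy": 0, "wz": 0}, {"tx": -1.5, "ty": 14, "tz": 0, "wx": 0, "wy": 0, "wz": 0}, {"tx": -1.9, "ty": 17, "tz": 0, "wx": 0, "wy": 0, "wz": 0}, {"tx": -2.2, "ty": 20, "tz": 0, "wx": 0, "wy": 0, "wz": 0}, {"tx": -2.5, "ty": 23, "tz": 0, "wx": 0, "wy": 0, "wz": 0}, {"tx": -2.9, "ty": 26, "tz": 0, "wx": 0, "wy": 0, "wz": 0}, {"tx": -3.2, "ty": 29, "tz": 0, "wx": 0, "wy": 0, "wz": 0}, {"tx": -3.5, "ty": 32, "tz": 0, "wx": 0, "wy": 0, "wz": 0}, {"tx": -3.9, "ty": 35, "tz": 0, "wx": 0, "wy": 0, "wz": 0}]}}

```text
clock: 10.33
ee_pos: [0.6376, -0.2102, 0.0595]
ee_rot: [1.128, 1.259, -1.128]
force: [0.8, -2.5, -1.2]
grip_width: 0.0238
```

```bash
sed -i 's/s\["grip_width"\].round(4)/round(s["grip_width"],4)/' st.py; python3 st.py
```

```text
t 10.3333 pos [ 0.6376 -0.2102  0.0595] psi 6.3 F [ 0.84 -2.51 -1.23] feedF -2.59 feedpos mm 99.84 tq [-0.55 -0.   -0.01] grip 0.0238
```

Call:
{"name": "move_arm", "arguments": {"rows": [{"tx": -0.3, "ty": 3, "tz": 0, "wx": 0, "wy": 0, "wz": 0}, {"tx": -0.7, "ty": 6, "tz": 0, "wx": 0, "wy": 0, "wz": 0}, {"tx": -1.0, "ty": 9, "tz": 0, "wx": 0, "wy": 0, "wz": 0}, {"tx": -1.3, "ty": 12, "tz": 0, "wx": 0, "wy": 0, "wz": 0}, {"tx": -1.7, "ty": 15, "tz": 0, "wx": 0, "wy": 0, "wz": 0}, {"tx": -2.0, "ty": 18, "tz": 0, "wx": 0, "wy": 0, "wz": 0}, {"tx": -2.3, "ty": 21, "tz": 0, "wx": 0, "wy": 0, "wz": 0}, {"tx": -2.6, "ty": 24, "tz": 0, "wx": 0, "wy": 0, "wz": 0}, {"tx": -3.0, "ty": 27, "tz": 0, "wx": 0, "wy": 0, "wz": 0}, {"tx": -3.3, "ty": 30, "tz": 0, "wx": 0, "wy": 0, "wz": 0}, {"tx": -3.6, "ty": 33, "tz": 0, "wx": 0, "wy": 0, "wz": 0}, {"tx": -4.0, "ty": 36, "tz": 0, "wx": 0, "wy": 0, "wz": 0}]}}

```text
clock: 11.33
ee_pos: [0.6337, -0.1748, 0.0597]
ee_rot: [1.127, 1.258, -1.128]
force: [0.8, -4.4, -1.8]
grip_width: 0.0234
```

Call:
{"name": "move_arm", "arguments": {"rows": [{"tx": -0.3, "ty": 3, "tz": 0, "wx": 0, "wy": 0, "wz": 0}, {"tx": -0.7, "ty": 6, "tz": 0, "wx": 0, "wy": 0, "wz": 0}, {"tx": -1.0, "ty": 9, "tz": 0, "wx": 0, "wy": 0, "wz": 0}, {"tx": -1.3, "ty": 12, "tz": 0, "wx": 0, "wy": 0, "wz": 0}, {"tx": -1.7, "ty": 15, "tz": 0, "wx": 0, "wy": 0, "wz": 0}, {"tx": -2.0, "ty": 18, "tz": 0, "wx": 0, "wy": 0, "wz": 0}, {"tx": -2.3, "ty": 21, "tz": 0, "wx": 0, "wy": 0, "wz": 0}, {"tx": -2.6, "ty": 24, "tz": 0, "wx": 0, "wy": 0, "wz": 0}, {"tx": -3.0, "ty": 27, "tz": 0, "wx": 0, "wy": 0, "wz": 0}, {"tx": -3.3, "ty": 30, "tz": 0, "wx": 0, "wy": 0, "wz": 0}, {"tx": -3.6, "ty": 33, "tz": 0, "wx": 0, "wy": 0, "wz": 0}, {"tx": -4.0, "ty": 36, "tz": 0, "wx": 0, "wy": 0, "wz": 0}]}}

```text
clock: 12.33
ee_pos: [0.6298, -0.1387, 0.0597]
ee_rot: [1.128, 1.258, -1.128]
force: [1.0, -4.5, -0.9]
grip_width: 0.0238
```

```bash
python3 st.py
python3 - <<'E'
from h import *
a=capture("top"); b=capture("scene")
o=np.hstack([cv2.resize(a["img"][150:280,230:410],(400,289)),cv2.resize(b["img"][160:300,160:354],(400,289))])
cv2.imwrite("pics/push.png",o[:,:,::-1])
E
```

```text
t 12.3333 pos [ 0.6298 -0.1387  0.0597] psi 6.29 F [ 0.99 -4.47 -0.9 ] feedF -4.55 feedpos mm 171.83 tq [-0.93 -0.11 -0.05] grip 0.0238
```

View pics/push.png

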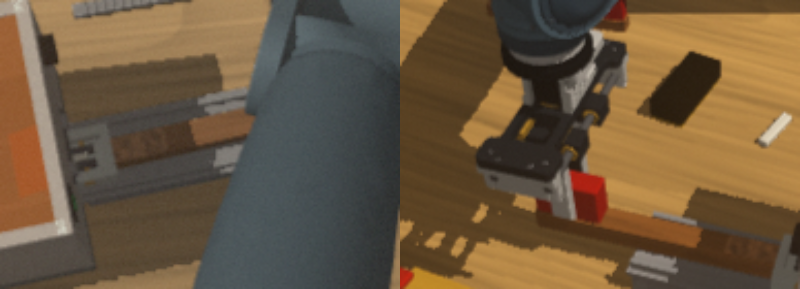

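Call:
{"name": "move_arm", "arguments": {"rows": [{"tx": -0.3, "ty": 3, "tz": 0, "wx": 0, "wy": 0, "wz": 0}, {"tx": -0.7, "ty": 6, "tz": 0, "wx": 0, "wy": 0, "wz": 0}, {"tx": -1.0, "ty": 9, "tz": 0, "wx": 0, "wy": 0, "wz": 0}, {"tx": -1.3, "ty": 12, "tz": 0, "wx": 0, "wy": 0, "wz": 0}, {"tx": -1.7, "ty": 15, "tz": 0, "wx": 0, "wy": 0, "wz": 0}, {"tx": -2.0, "ty": 18, "tz": 0, "wx": 0, "wy": 0, "wz": 0}, {"tx": -2.3, "ty": 21, "tz": 0, "wx": 0, "wy": 0, "wz": 0}, {"tx": -2.6, "ty": 24, "tz": 0, "wx": 0, "wy": 0, "wz": 0}, {"tx": -3.0, "ty": 27, "tz": 0, "wx": 0, "wy": 0, "wz": 0}, {"tx": -3.3, "ty": 30, "tz": 0, "wx": 0, "wy": 0, "wz": 0}, {"tx": -3.6, "ty": 33, "tz": 0, "wx": 0, "wy": 0, "wz": 0}, {"tx": -4.0, "ty": 36, "tz": 0, "wx": 0, "wy": 0, "wz": 0}]}}

```text
clock: 13.43
ee_pos: [0.6256, -0.1023, 0.0595]
ee_rot: [1.128, 1.259, -1.128]
force: [0.4, -4.3, -1.0]
grip_width: 0.0238
```

```bash
python3 st.py
```

```text
t 13.4333 pos [ 0.6256 -0.1023  0.0595] psi 6.3 F [ 0.45 -4.28 -0.98] feedF -4.3 feedpos mm 208.47 tq [-1.   -0.2  -0.13] grip 0.0238
```

Call:
{"name": "move_arm", "arguments": {"rows": [{"tx": -0.3, "ty": 3, "tz": 0, "wx": 0, "wy": 0, "wz": 0}, {"tx": -0.7, "ty": 6, "tz": 0, "wx": 0, "wy": 0, "wz": 0}, {"tx": -1.0, "ty": 9, "tz": 0, "wx": 0, "wy": 0, "wz": 0}, {"tx": -1.3, "ty": 12, "tz": 0, "wx": 0, "wy": 0, "wz": 0}, {"tx": -1.7, "ty": 15, "tz": 0, "wx": 0, "wy": 0, "wz": 0}, {"tx": -2.0, "ty": 18, "tz": 0, "wx": 0, "wy": 0, "wz": 0}, {"tx": -2.3, "ty": 21, "tz": 0, "wx": 0, "wy": 0, "wz": 0}, {"tx": -2.6, "ty": 24, "tz": 0, "wx": 0, "wy": 0, "wz": 0}, {"tx": -3.0, "ty": 27, "tz": 0, "wx": 0, "wy": 0, "wz": 0}, {"tx": -3.3, "ty": 30, "tz": 0, "wx": 0, "wy": 0, "wz": 0}, {"tx": -3.6, "ty": 33, "tz": 0, "wx": 0, "wy": 0, "wz": 0}, {"tx": -4.0, "ty": 36, "tz": 0, "wx": 0, "wy": 0, "wz": 0}]}}

```text
clock: 14.43
ee_pos: [0.6216, -0.0662, 0.0595]
ee_rot: [1.128, 1.259, -1.128]
force: [1.4, -5.2, 0.2]
grip_width: 0.0236
```

```bash
python3 st.py
```

```text
t 14.4333 pos [ 0.6216 -0.0662  0.0595] psi 6.3 F [ 1.41 -5.23  0.18] feedF -5.35 feedpos mm 244.73 tq [-1.01 -0.14 -0.24] grip 0.0236
```

Call:
{"name": "move_arm", "arguments": {"rows": [{"tx": -0.2, "ty": 2, "tz": 0, "wx": 0, "wy": 0, "wz": 0}, {"tx": -0.4, "ty": 4, "tz": 0, "wx": 0, "wy": 0, "wz": 0}, {"tx": -0.7, "ty": 6, "tz": 0, "wx": 0, "wy": 0, "wz": 0}, {"tx": -0.9, "ty": 8, "tz": 0, "wx": 0, "wy": 0, "wz": 0}, {"tx": -1.1, "ty": 10, "tz": 0, "wx": 0, "wy": 0, "wz": 0}, {"tx": -1.3, "ty": 12, "tz": 0, "wx": 0, "wy": 0, "wz": 0}, {"tx": -1.5, "ty": 14, "tz": 0, "wx": 0, "wy": 0, "wz": 0}, {"tx": -1.8, "ty": 16, "tz": 0, "wx": 0, "wy": 0, "wz": 0}, {"tx": -1.8, "ty": 16, "tz": 0, "wx": 0, "wy": 0, "wz": 0}, {"tx": -1.8, "ty": 16, "tz": 0, "wx": 0, "wy": 0, "wz": 0}]}}

```text
clock: 15.27
ee_pos: [0.619, -0.0497, 0.0586]
ee_rot: [1.127, 1.262, -1.128]
force: [1.0, -1.2, -3.0]
grip_width: 0.024
```

```bash
python3 st.py
```

```text
t 15.2667 pos [ 0.619  -0.0497  0.0586] psi 6.33 F [ 1.   -1.19 -3.04] feedF -1.29 feedpos mm 261.48 tq [-0.72 -0.16 -0.15] grip 0.024
```

Call:
{"name": "move_arm", "arguments": {"rows": [{"tx": 0, "ty": 0, "tz": -1, "wx": 0, "wy": 0, "wz": 0}, {"tx": 0, "ty": 0, "tz": -1, "wx": 0, "wy": 0, "wz": 0}, {"tx": -0.1, "ty": 1, "tz": -1, "wx": 0, "wy": 0, "wz": 0}, {"tx": -0.2, "ty": 2, "tz": -1, "wx": 0, "wy": 0, "wz": 0}, {"tx": -0.3, "ty": 3, "tz": -1, "wx": 0, "wy": 0, "wz": 0}, {"tx": -0.4, "ty": 4, "tz": -1, "wx": 0, "wy": 0, "wz": 0}], "force": 7}}

```text
clock: 15.77
ee_pos: [0.6197, -0.047, 0.0587]
ee_rot: [1.127, 1.258, -1.128]
force: [-0.0, -4.6, -1.3]
grip_width: 0.0243
```

```bash
python3 st.py
```

```text
t 15.7667 pos [ 0.6197 -0.047   0.0587] psi 6.3 F [-0.01 -4.65 -1.28] feedF -4.62 feedpos mm 264.02 tq [-0.89 -0.01  0.06] grip 0.0243
```

Call:
{"name": "move_arm", "arguments": {"rows": [{"tx": -0.1, "ty": 1, "tz": 0, "wx": 0, "wy": 0, "wz": 0}, {"tx": -0.2, "ty": 2, "tz": 0, "wx": 0, "wy": 0, "wz": 0}, {"tx": -0.3, "ty": 3, "tz": 0, "wx": 0, "wy": 0, "wz": 0}, {"tx": -0.4, "ty": 4, "tz": 0, "wx": 0, "wy": 0, "wz": 0}]}}

```text
clock: 16.1
ee_pos: [0.6191, -0.0425, 0.0585]
ee_rot: [1.128, 1.259, -1.128]
force: [1.3, -3.5, -0.8]
grip_width: 0.024
```

```bash
python3 st.py
```

```text
t 16.1 pos [ 0.6191 -0.0425  0.0585] psi 6.29 F [ 1.29 -3.49 -0.83] feedF -3.62 feedpos mm 268.58 tq [-0.86 -0.07 -0.05] grip 0.024
```

Call:
{"name": "move_arm", "arguments": {"rows": [{"tx": -0.1, "ty": 1, "tz": 0, "wx": 0, "wy": 0, "wz": 0}, {"tx": -0.2, "ty": 2, "tz": 0, "wx": 0, "wy": 0, "wz": 0}, {"tx": -0.3, "ty": 3, "tz": 0, "wx": 0, "wy": 0, "wz": 0}, {"tx": -0.4, "ty": 4, "tz": 0, "wx": 0, "wy": 0, "wz": 0}, {"tx": -0.5, "ty": 5, "tz": 0, "wx": 0, "wy": 0, "wz": 0}]}}

```text
clock: 16.52
ee_pos: [0.6186, -0.0374, 0.0585]
ee_rot: [1.128, 1.259, -1.128]
force: [0.8, -4.4, -1.1]
grip_width: 0.0239
```

```bash
python3 st.py
```

```text
t 16.5167 pos [ 0.6186 -0.0374  0.0585] psi 6.3 F [ 0.82 -4.35 -1.13] feedF -4.42 feedpos mm 273.67 tq [-0.86 -0.05 -0.05] grip 0.0239
```

Call:
{"name": "move_arm", "arguments": {"rows": [{"tx": -0.1, "ty": 1, "tz": 0, "wx": 0, "wy": 0, "wz": 0}, {"tx": -0.2, "ty": 2, "tz": 0, "wx": 0, "wy": 0, "wz": 0}, {"tx": -0.3, "ty": 3, "tz": 0, "wx": 0, "wy": 0, "wz": 0}, {"tx": -0.4, "ty": 4, "tz": 0, "wx": 0, "wy": 0, "wz": 0}]}}

```text
clock: 16.85
ee_pos: [0.6181, -0.0334, 0.0585]
ee_rot: [1.128, 1.259, -1.128]
force: [0.6, -4.6, -1.2]
grip_width: 0.024
```

```bash
python3 st.py
```

```text
t 16.85 pos [ 0.6181 -0.0334  0.0585] psi 6.3 F [ 0.64 -4.6  -1.19] feedF -4.65 feedpos mm 277.7 tq [-0.9  -0.05 -0.09] grip 0.024
```

Call:
{"name": "move_arm", "arguments": {"rows": [{"tx": -0.1, "ty": 1, "tz": 0, "wx": 0, "wy": 0, "wz": 0}, {"tx": -0.2, "ty": 2, "tz": 0, "wx": 0, "wy": 0, "wz": 0}, {"tx": -0.3, "ty": 3, "tz": 0, "wx": 0, "wy": 0, "wz": 0}, {"tx": -0.4, "ty": 4, "tz": 0, "wx": 0, "wy": 0, "wz": 0}]}}

```text
clock: 17.18
ee_pos: [0.6177, -0.0295, 0.0585]
ee_rot: [1.128, 1.259, -1.128]
force: [0.3, -4.8, -0.5]
grip_width: 0.024
```

```bash
python3 st.py
```

```text
t 17.1833 pos [ 0.6177 -0.0295  0.0585] psi 6.3 F [ 0.3  -4.78 -0.53] feedF -4.78 feedpos mm 281.68 tq [-0.91 -0.11 -0.07] grip 0.024
```

Call:
{"name": "move_arm", "arguments": {"rows": [{"tx": -0.1, "ty": 1, "tz": 0, "wx": 0, "wy": 0, "wz": 0}, {"tx": -0.2, "ty": 2, "tz": 0, "wx": 0, "wy": 0, "wz": 0}, {"tx": -0.3, "ty": 3, "tz": 0, "wx": 0, "wy": 0, "wz": 0}, {"tx": -0.4, "ty": 4, "tz": 0, "wx": 0, "wy": 0, "wz": 0}]}}

```text
clock: 17.52
ee_pos: [0.6173, -0.0255, 0.0585]
ee_rot: [1.128, 1.259, -1.128]
force: [0.7, -5.9, -0.6]
grip_width: 0.0243
```

```bash
python3 st.py
python3 - <<'E'
from h import *
import pickle
_,b=pickle.load(open("hold.pkl","rb")); c=capture("scene"); save(c,"slip"); e=sense()["ee_pos"]
f=np.array([-.11,.994,0])
for k,p in((b,np.array([.6481,-.3095,.0861])),(c,e)):
    u,v=map(int,proj(k,p+f*.02+[0,0,.025])); 
    hsv=cv2.cvtColor(k["img"],cv2.COLOR_RGB2HSV); m=(((hsv[...,0]<8)|(hsv[...,0]>172))&(hsv[...,1]>170)&(hsv[...,2]>60)).astype(np.uint8)
    w=np.zeros_like(m); w[v-35:v+35,u-45:u+45]=1; ys,xs=np.nonzero(m&w)
    ed=np.array([xs[ys==y].max() for y in np.unique(ys)]); i=ed.argmax(); y=np.unique(ys)[i]
    q=onz(k,ed[i],y,p[2]+.03); print("n",len(xs),"right edge px",ed[i],y,"ahead of TCP mm",((q-p)@f)*1000)
E
```

```text
t 17.5167 pos [ 0.6173 -0.0255  0.0585] psi 6.3 F [ 0.68 -5.88 -0.64] feedF -5.92 feedpos mm 285.69 tq [-0.94 -0.05 -0.04] grip 0.0243
n 419 right edge px 179 233 ahead of TCP mm 53.00323873202942
n 327 right edge px 314 258 ahead of TCP mm 28.25583179619564
```

Run:
```python
import cv2
i=cv2.imread("pics/slip.png")[180:320,230:430]; cv2.imwrite("pics/slipc.png",cv2.resize(i,None,fx=4,fy=4,interpolation=2))
```

```text
(no output)
```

View pics/slipc.png

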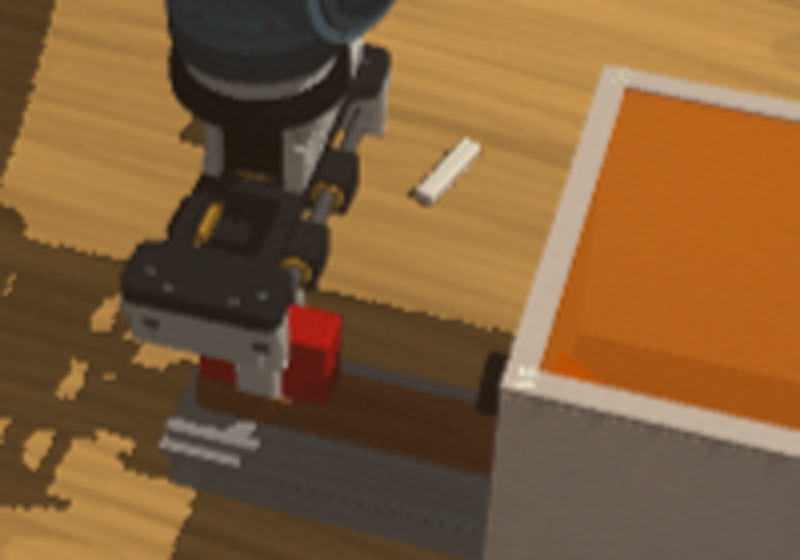

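Run:
```python
from h import *
import pickle
_,b=pickle.load(open("hold.pkl","rb")); f=np.array([-.11,.994,0]); l=np.array([-.994,-.11,0])
for n,(u,v),p in(("hold",(60+303/2.6,130+230/2.6),np.array([.6481,-.3095,.0861])),("now",(315.25,258.5),np.array([.6173,-.0255,.0585])),):
    q=onz(b,u,v,p[2]+.0395); print(n,((q-p)@f)*1000,((q-p)@l)*1000)
    for a in (33,23,13): 
        print(a,proj(b,p+f*a/1000+l*.012+[0,0,.0395]),proj(b,p+f*a/1000-l*.012+[0,0,.0395]))
```

```text
hold 35.36371324563338 9.587873630482516
33 (np.float64(176.0504167281988), np.float64(217.4347628306137)) (np.float64(170.01102010572993), np.float64(225.47955118257534))
23 (np.float64(171.46780245100794), np.float64(216.46152543697352)) (np.float64(165.3569616552749), np.float64(224.47136783516189))
13 (np.float64(166.90422692259853), np.float64(215.4923314170763)) (np.float64(160.72259348649078), np.float64(223.46744988628134))
now 33.553302173030765 9.238197311449662
33 (np.float64(315.3798573737731), np.float64(257.4050064426367)) (np.float64(311.76676963238526), np.float64(266.5416362183961))
23 (np.float64(310.31409585755836), np.float64(256.3066967255552)) (np.float64(306.61208604927873), np.float64(265.40216877720366))
13 (np.float64(305.2702126743622), np.float64(255.21313045833224)) (np.float64(301.4800897076532), np.float64(264.26771645916693))
```

Call:
{"name": "move_arm", "arguments": {"rows": [{"tx": -0.1, "ty": 1, "tz": 0, "wx": 0, "wy": 0, "wz": 0}, {"tx": -0.2, "ty": 2, "tz": 0, "wx": 0, "wy": 0, "wz": 0}, {"tx": -0.3, "ty": 3, "tz": 0, "wx": 0, "wy": 0, "wz": 0}, {"tx": -0.4, "ty": 4, "tz": 0, "wx": 0, "wy": 0, "wz": 0}]}}

```text
clock: 17.9
ee_pos: [0.6174, -0.023, 0.059]
ee_rot: [1.126, 1.257, -1.128]
force: [0.3, -10.0, 0.1]
grip_width: 0.0242
```

```bash
python3 st.py
```

```text
t 17.9 pos [ 0.6174 -0.023   0.059 ] psi 6.34 F [  0.28 -10.02   0.14] feedF -9.99 feedpos mm 288.18 tq [-1.74  0.    0.04] grip 0.0242
```

Call:
{"name": "move_arm", "arguments": {"rows": [{"tx": 0, "ty": 0.5, "tz": 0, "wx": 0, "wy": 0, "wz": 0}, {"tx": 0, "ty": 0.5, "tz": 0, "wx": 0, "wy": 0, "wz": 0}, {"tx": 0, "ty": 0.5, "tz": 0, "wx": 0, "wy": 0, "wz": 0}], "force": 40}}

```text
clock: 18.15
ee_pos: [0.6174, -0.0227, 0.059]
ee_rot: [1.125, 1.257, -1.128]
force: [0.5, -10.5, -0.1]
grip_width: 0.0241
```

```bash
python3 st.py
```

```text
t 18.15 pos [ 0.6174 -0.0227  0.059 ] psi 6.34 F [  0.5  -10.51  -0.08] feedF -10.5 feedpos mm 288.44 tq [-1.83 -0.02  0.13] grip 0.0241
```

Call:
{"name": "move_arm", "arguments": {"rows": [{"tx": 0, "ty": 0.4, "tz": 0, "wx": 0, "wy": 0, "wz": 0}, {"tx": -0.1, "ty": 0.8, "tz": 0, "wx": 0, "wy": 0, "wz": 0}, {"tx": -0.1, "ty": 1.2, "tz": 0, "wx": 0, "wy": 0, "wz": 0}, {"tx": -0.1, "ty": 1.2, "tz": 0, "wx": 0, "wy": 0, "wz": 0}, {"tx": -0.1, "ty": 1.2, "tz": 0, "wx": 0, "wy": 0, "wz": 0}]}}

```text
clock: 18.57
ee_pos: [0.6175, -0.0223, 0.0593]
ee_rot: [1.124, 1.255, -1.128]
force: [-0.2, -12.2, 1.0]
grip_width: 0.0236
```

```bash
python3 st.py
```

```text
t 18.5667 pos [ 0.6175 -0.0223  0.0593] psi 6.35 F [ -0.23 -12.18   0.95] feedF -12.08 feedpos mm 288.85 tq [-2.23  0.01  0.15] grip 0.0236
```

Call:
{"name": "move_arm", "arguments": {"rows": [{"tx": 0, "ty": 0.4, "tz": 0, "wx": 0, "wy": 0, "wz": 0}, {"tx": -0.1, "ty": 0.8, "tz": 0, "wx": 0, "wy": 0, "wz": 0}, {"tx": -0.1, "ty": 1.2, "tz": 0, "wx": 0, "wy": 0, "wz": 0}, {"tx": -0.1, "ty": 1.2, "tz": 0, "wx": 0, "wy": 0, "wz": 0}, {"tx": -0.1, "ty": 1.2, "tz": 0, "wx": 0, "wy": 0, "wz": 0}, {"tx": -0.1, "ty": 1.2, "tz": 0, "wx": 0, "wy": 0, "wz": 0}, {"tx": -0.1, "ty": 1.2, "tz": 0, "wx": 0, "wy": 0, "wz": 0}, {"tx": -0.1, "ty": 1.2, "tz": 0, "wx": 0, "wy": 0, "wz": 0}, {"tx": -0.1, "ty": 1.2, "tz": 0, "wx": 0, "wy": 0, "wz": 0}, {"tx": -0.1, "ty": 1.2, "tz": 0, "wx": 0, "wy": 0, "wz": 0}, {"tx": -0.1, "ty": 1.2, "tz": 0, "wx": 0, "wy": 0, "wz": 0}]}}

```text
clock: 19.48
ee_pos: [0.6177, -0.0218, 0.0596]
ee_rot: [1.123, 1.254, -1.129]
force: [-0.3, -14.8, 0.5]
grip_width: 0.0236
```

```bash
python3 st.py
```

```text
t 19.4833 pos [ 0.6177 -0.0218  0.0596] psi 6.37 F [ -0.3  -14.81   0.54] feedF -14.69 feedpos mm 289.33 tq [-2.59  0.    0.19] grip 0.0236
```

Call:
{"name": "move_arm", "arguments": {"rows": [{"tx": 0.1, "ty": -1, "tz": 0, "wx": 0, "wy": 0, "wz": 0}, {"tx": 0.2, "ty": -2, "tz": 0, "wx": 0, "wy": 0, "wz": 0}, {"tx": 0.4, "ty": -4, "tz": 0, "wx": 0, "wy": 0, "wz": 0}, {"tx": 0.9, "ty": -8, "tz": 0.5, "wx": 0, "wy": 0, "wz": 0}, {"tx": 1.5, "ty": -14, "tz": 1, "wx": 0, "wy": 0, "wz": 0}, {"tx": 2.4, "ty": -22, "tz": 1, "wx": 0, "wy": 0, "wz": 0}, {"tx": 3.3, "ty": -30, "tz": 1, "wx": 0, "wy": 0, "wz": 0}, {"tx": 4.2, "ty": -38, "tz": 1, "wx": 0, "wy": 0, "wz": 0}, {"tx": 5.1, "ty": -46, "tz": 1, "wx": 0, "wy": 0, "wz": 0}, {"tx": 5.9, "ty": -54, "tz": 1, "wx": 0, "wy": 0, "wz": 0}, {"tx": 6.8, "ty": -62, "tz": 1, "wx": 0, "wy": 0, "wz": 0}, {"tx": 7.7, "ty": -70, "tz": 1, "wx": 0, "wy": 0, "wz": 0}]}}

```text
clock: 20.48
ee_pos: [0.6249, -0.0902, 0.06]
ee_rot: [1.128, 1.258, -1.128]
force: [0.1, -1.0, -2.6]
grip_width: 0.0236
```

```bash
python3 st.py
```

```text
t 20.4833 pos [ 0.6249 -0.0902  0.06  ] psi 6.27 F [ 0.13 -1.04 -2.6 ] feedF -1.04 feedpos mm 220.5 tq [-0.64  0.    0.05] grip 0.0236
```

Call:
{"name": "move_arm", "arguments": {"rows": [{"tx": 0.9, "ty": -8, "tz": 0, "wx": 0, "wy": 0, "wz": 0}, {"tx": 1.8, "ty": -16, "tz": 0, "wx": 0, "wy": 0, "wz": 0}, {"tx": 2.6, "ty": -24, "tz": 0, "wx": 0, "wy": 0, "wz": 0}, {"tx": 3.5, "ty": -32, "tz": 0, "wx": 0, "wy": 0, "wz": 0}, {"tx": 4.4, "ty": -40, "tz": 0, "wx": 0, "wy": 0, "wz": 0}, {"tx": 5.3, "ty": -48, "tz": 0, "wx": 0, "wy": 0, "wz": 0}, {"tx": 6.6, "ty": -60, "tz": 0, "wx": 0, "wy": 0, "wz": 0}, {"tx": 7.9, "ty": -72, "tz": 0, "wx": 0, "wy": 0, "wz": 0}, {"tx": 9.2, "ty": -84, "tz": 0, "wx": 0, "wy": 0, "wz": 0}, {"tx": 10.6, "ty": -96, "tz": 0, "wx": 0, "wy": 0, "wz": 0}, {"tx": 11.7, "ty": -106, "tz": 0, "wx": 0, "wy": 0, "wz": 0}, {"tx": 12.1, "ty": -110, "tz": 0, "wx": 0, "wy": 0, "wz": 0}]}}

```text
clock: 21.48
ee_pos: [0.6367, -0.2007, 0.0596]
ee_rot: [1.129, 1.258, -1.129]
force: [-0.1, 0.1, -1.4]
grip_width: 0.024
```

```bash
python3 st.py
```

```text
t 21.4833 pos [ 0.6367 -0.2007  0.0596] psi 6.22 F [-0.05  0.08 -1.41] feedF 0.09 feedpos mm 109.43 tq [-0.19  0.02  0.01] grip 0.024
```

Call:
{"name": "move_arm", "arguments": {"rows": [{"tx": 1.2, "ty": -12, "tz": 0, "wx": 0, "wy": 0, "wz": 0}, {"tx": 2.6, "ty": -24, "tz": 0, "wx": 0, "wy": 0, "wz": 0}, {"tx": 4.0, "ty": -38, "tz": 0, "wx": 0, "wy": 0, "wz": 0}, {"tx": 5.6, "ty": -52, "tz": 0, "wx": 0, "wy": 0, "wz": 0}, {"tx": 7.2, "ty": -66, "tz": 0, "wx": 0, "wy": 0, "wz": 0}, {"tx": 8.8, "ty": -80, "tz": 0, "wx": 0, "wy": 0, "wz": 0}, {"tx": 10.4, "ty": -94, "tz": 0, "wx": 0, "wy": 0, "wz": 0}, {"tx": 11.6, "ty": -106, "tz": 0, "wx": 0, "wy": 0, "wz": 0}, {"tx": 12.6, "ty": -115, "tz": 0, "wx": 0, "wy": 0, "wz": 0}, {"tx": 13.2, "ty": -120, "tz": 0, "wx": 0, "wy": 0, "wz": 0}, {"tx": 13.2, "ty": -120, "tz": 0, "wx": 0, "wy": 0, "wz": 0}]}}

```text
clock: 22.4
ee_pos: [0.6498, -0.3198, 0.0594]
ee_rot: [1.128, 1.258, -1.129]
force: [-0.4, -0.1, -1.9]
grip_width: 0.0236
```

Call:
{"name": "move_arm", "arguments": {"rows": [{"tx": -5, "ty": -3, "tz": 0, "wx": 0, "wy": 0, "wz": 0}, {"tx": -15, "ty": -6, "tz": 0, "wx": 0, "wy": 0, "wz": 0}, {"tx": -28, "ty": -10, "tz": 0, "wx": 0, "wy": 0, "wz": 0}, {"tx": -40, "ty": -14, "tz": 0, "wx": 0, "wy": 0, "wz": 0}, {"tx": -50, "ty": -18, "tz": -4, "wx": 0, "wy": 0, "wz": 0}, {"tx": -57, "ty": -20, "tz": -10, "wx": 0, "wy": 0, "wz": 0}, {"tx": -60, "ty": -20, "tz": -16, "wx": 0, "wy": 0, "wz": 0}, {"tx": -60, "ty": -20, "tz": -22, "wx": 0, "wy": 0, "wz": 0}, {"tx": -60, "ty": -20, "tz": -26, "wx": 0, "wy": 0, "wz": 0}, {"tx": -60, "ty": -20, "tz": -28, "wx": 0, "wy": 0, "wz": 0}, {"tx": -60, "ty": -20, "tz": -29, "wx": 0, "wy": 0, "wz": 0}, {"tx": -60, "ty": -20, "tz": -29, "wx": 0, "wy": 0, "wz": 0}]}}

```text
clock: 23.4
ee_pos: [0.59, -0.3384, 0.0301]
ee_rot: [1.128, 1.26, -1.127]
force: [-0.5, 0.5, -1.2]
grip_width: 0.0236
```

```bash
python3 st.py
python3 - <<'E'
from h import *
a=capture("top"); b=capture("scene")
o=np.hstack([cv2.resize(a["img"][130:300,230:510],(400,243)),cv2.resize(b["img"][110:300,60:373],(400,243))])
cv2.imwrite("pics/lay.png",o[:,:,::-1])
E
```

```text
t 23.4 pos [ 0.59   -0.3384  0.0301] psi 6.33 F [-0.46  0.49 -1.19] feedF 0.54 feedpos mm -22.32 tq [-0.12  0.02 -0.01] grip 0.0236
```

View pics/lay.png

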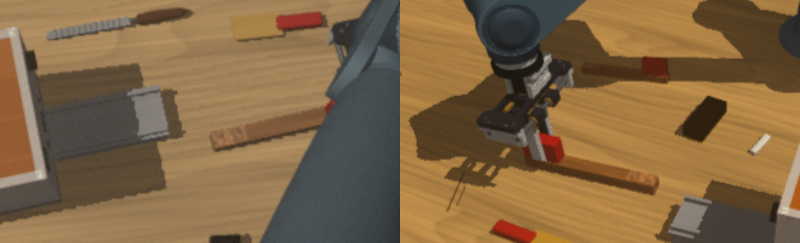

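Call:
{"name": "move_arm", "arguments": {"rows": [{"tx": 0, "ty": 0, "tz": -0.7, "wx": 0, "wy": 0, "wz": 0}, {"tx": 0, "ty": 0, "tz": -1.4, "wx": 0, "wy": 0, "wz": 0}, {"tx": 0, "ty": 0, "tz": -2.1, "wx": 0, "wy": 0, "wz": 0}, {"tx": 0, "ty": 0, "tz": -2.8, "wx": 0, "wy": 0, "wz": 0}, {"tx": 0, "ty": 0, "tz": -3.5, "wx": 0, "wy": 0, "wz": 0}, {"tx": 0, "ty": 0, "tz": -3.5, "wx": 0, "wy": 0, "wz": 0}]}}

```text
clock: 24.0
ee_pos: [0.59, -0.3389, 0.0276]
ee_rot: [1.128, 1.259, -1.128]
force: [-0.6, -0.7, 1.7]
grip_width: 0.0237
```

```bash
python3 st.py
```

```text
t 24.0 pos [ 0.59   -0.3389  0.0276] psi 6.29 F [-0.64 -0.71  1.69] feedF -0.64 feedpos mm -22.81 tq [0.4  0.2  0.03] grip 0.0237
```

Call:
{"name": "move_arm", "arguments": {"rows": [{"tx": 0, "ty": 0, "tz": 0, "wx": 0, "wy": 0, "wz": 0}, {"tx": 0, "ty": 0, "tz": 0, "wx": 0, "wy": 0, "wz": 0}, {"tx": 0, "ty": 0, "tz": 0, "wx": 0, "wy": 0, "wz": 0}], "force": 4}}

```text
clock: 24.25
ee_pos: [0.5897, -0.3386, 0.0268]
ee_rot: [1.128, 1.259, -1.128]
force: [-0.3, -0.9, -1.0]
grip_width: 0.0238
```

Call:
{"name": "move_arm", "arguments": {"rows": [{"tx": 0, "ty": 0, "tz": 0, "wx": 0, "wy": 0, "wz": 0}, {"tx": 0, "ty": 0, "tz": 0, "wx": 0, "wy": 0, "wz": 0}, {"tx": 0, "ty": 0, "tz": 0, "wx": 0, "wy": 0, "wz": 0}, {"tx": 0, "ty": 0, "tz": 0, "wx": 0, "wy": 0, "wz": 0}, {"tx": 0, "ty": 0, "tz": 0, "wx": 0, "wy": 0, "wz": 0}, {"tx": 0, "ty": 0, "tz": 0, "wx": 0, "wy": 0, "wz": 0}], "claw": 60}}

```text
clock: 24.75
ee_pos: [0.5897, -0.3386, 0.027]
ee_rot: [1.128, 1.259, -1.128]
force: [-0.5, -0.2, -0.6]
grip_width: 0.0587
```

Call:
{"name": "move_arm", "arguments": {"rows": [{"tx": 0, "ty": 0, "tz": 5, "wx": 0, "wy": 0, "wz": 0}, {"tx": 0, "ty": 0, "tz": 15, "wx": 0, "wy": 0, "wz": 0}, {"tx": 0, "ty": 0, "tz": 30, "wx": 0, "wy": 0, "wz": 0}, {"tx": 0, "ty": 0, "tz": 50, "wx": 0, "wy": 0, "wz": 0}, {"tx": 0, "ty": 0, "tz": 75, "wx": 0, "wy": 0, "wz": 0}, {"tx": 0, "ty": 0, "tz": 100, "wx": 0, "wy": 0, "wz": 0}, {"tx": -10, "ty": -10, "tz": 125, "wx": 0, "wy": 0, "wz": 0}, {"tx": -30, "ty": -30, "tz": 150, "wx": 0, "wy": 0, "wz": 0}, {"tx": -60, "ty": -55, "tz": 165, "wx": 0, "wy": 0, "wz": 0}, {"tx": -90, "ty": -80, "tz": 170, "wx": 0, "wy": 0, "wz": 0}, {"tx": -110, "ty": -95, "tz": 170, "wx": 0, "wy": 0, "wz": 0}, {"tx": -110, "ty": -95, "tz": 170, "wx": 0, "wy": 0, "wz": 0}]}}

```text
clock: 25.75
ee_pos: [0.477, -0.4372, 0.2]
ee_rot: [1.129, 1.253, -1.132]
force: [-0.9, -0.1, -0.5]
grip_width: 0.0598
```

```bash
python3 st.py
python3 - <<'E'
from h import *
a=capture("top"); b=capture("scene")
o=np.hstack([cv2.resize(a["img"][110:380,230:550],(400,337)),cv2.resize(b["img"][110:390,50:382],(400,337))])
cv2.imwrite("pics/end.png",o[:,:,::-1])
E
```

```text
t 25.75 pos [ 0.477  -0.4372  0.2   ] psi 6.02 F [-0.86 -0.12 -0.48] feedF -0.03 feedpos mm -108.06 tq [-0.11  0.04  0.01] grip 0.0598
```

View pics/end.png

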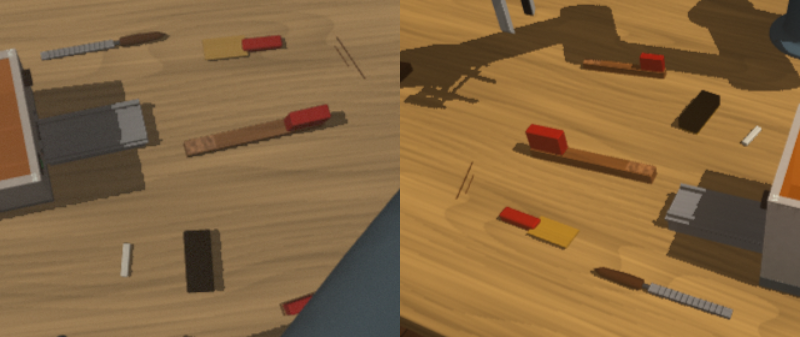

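```bash
python3 -c "
from bench import hand_in; print(hand_in())"
```

```text
the job is handed in; nothing more can be done
None
```

I used the push block to slide the jig through the flap and press it against the back stop. I then drew the block out, set it on the bench and handed the job in at about 26 s; no verdict came back.

**Press:** Resistance rose firmly with the jig's front about 170 mm behind the flap by my estimate, inside the 155–205 mm range. The push measured at the wrist ended at 14.7 N, after about 0.7 s held near that level. Before contact the wrist already read about 4–6 N from the flap and sliding friction, so I judge the push on the jig at 10 N or more.

**Last pictures:** The tray is empty, with the jig out of sight inside the cabinet. The push block stands on its sole on the bench, clear of the tray. The bystander tools appear unmoved by eye, and the arm is clear of everything.

**Not seen directly:** The closed flap and the plunger were hidden from both cameras. I infer them from the contact force, the press position and the force falling to about zero as the block came out.

**Disagreements:** A first automatic check suggested the handle had slipped about 25 mm in the grip. It had picked the wrong edge; rechecking at the top corner showed 2 mm or less.

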